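# Press two washed rolling guides home in the graded guide rack

## Task

Put the two wooden rolling guides that stand on the paper back in the graded rack: each belongs in the narrowest groove that it will go into, pushed gently down past the sprung leaf until its bottom edge is fully home on the groove's floor, upright, then let go. The grooves are clamped on by hand and lie beside their marks, so feel for them and never force a guide. Leave the guide that is already in the rack, the unfired cup and the red rib as they are.

Things in the scene. Friction and masses are not known exactly. Their poses are not given: they have to be found in the camera images.
- guide_rack: the rack, fixed: a pale board 126 mm long (x), 268 mm wide (y), on screw feet that raise it 1 to 6 mm off the bench. Origin: centre of its underside; z up. It carries four dark hardwood saddles, 110 mm long, each with one groove along x, open at both ends, 32 mm deep, floor at z = 20 mm, saddle top at z = 52 mm. The grooves narrow from +y to -y: 21.6, 17.6, 13.6, 9.6 mm wide.
- slot_a (a point): middle of the floor of the narrowest groove (9.6 mm wide, y = -90 mm of the rack); axes as the rack's. The 8 mm guide already stands in it. 1 to 4 brass dots on the board's edges count the grooves, 1 under this one. Every groove is 1.6 mm wider than the guide it is made for; its mouth's edges are rounded (radius 1.5 mm); its walls are 9 to 10 mm thick at the top.
- slot_b (a point): mark of the second groove (13.6 mm wide, 2 dots, empty) on the board at y = -30 mm of the rack, at floor height; axes as the rack's. The saddles of grooves b, c and d are clamped to the board by hand: each groove truly lies up to 9 mm to either side (y) of its mark, tightly clamped, parallel to x, and has to be seen or felt for.
- slot_c (a point): mark of the third groove (17.6 mm wide, 3 dots, empty), y = +30 mm of the rack, floor height, again true to 9 mm. In each +y wall a sprung steel leaf leans in, closing the groove by 4 mm at its lower edge, 6 mm above the floor. A fitting guide sinks freely at first; over the last 15 mm the leaf drags with 2 to 10 N and holds it where it is left; on the floor the push rises sharply.
- slot_d (a point): mark of the widest groove (21.6 mm wide, 4 dots, empty), y = +90 mm of the rack, floor height, again true to 9 mm. A guide 4 mm too thick for a groove, or off to its side, stops on the saddle's top, its bottom 31 to 32 mm above the floor. The rack bears 80 N of contact force in all, the leaf's and wall's squeeze of about 5 N each included.
- guide_p: a loose rolling guide: straight wooden strip 160 mm long (x), 62 mm high (z), and 12, 16 or 20 mm thick (y), 0.07 to 0.2 kg, standing on its long edge on the bench (z = 0; the crumpled paper has no thickness). The thickness is not marked; it shows in the finger opening when gripped and in which grooves it will enter. Origin: centre of its bottom edge; z up. Either way round is right.
- guide_q: the other loose rolling guide, of the same description as guide_p but of another thickness
- guide_home: the 8 mm guide, 160 x 62 mm like the others, already home in the narrowest groove, as an example: upright, bottom edge on the floor, 30 mm showing above the saddle. Loose, to be left as it is. Origin: centre of its bottom edge
- raw_cup: small unfired marbled pink cup, 73 mm across, 64 mm high, standing on the bench; fragile, to be left alone. Origin: centre of its underside
- kidney_rib: flat red kidney-shaped rib, 56 x 80 x 8 mm, lying on the bench, to be left alone. Origin: centre of its underside

How it is judged:
By the outcome, as a careful person would: the job done as asked, in the order asked, and still so for the second after the job is handed in, with the robot touching nothing.
It also fails if it takes over 72 s, if anything falls off the work surface, if the arm or the gripper's body presses on something with over 40 N, if the wrist force passes 120 N, or if a joint passes its speed limit or range.

## Robot

A 6-joint arm with a two-finger parallel gripper is mounted at the origin on the work surface; the furniture and walls round the work are solid. World frame = base frame: x ahead of the robot, y to its left, z up, the work surface at z = 0. Lengths are in m, angles in rad, forces in N, time in s.
With the tool pointing down it reaches from about 0.275 to 0.725 m from the base axis. Payload 15.9 kg.
Tool frame: the origin (TCP) lies on the mounting face of the last link; the fingertips stand 173 mm ahead of it and the grasp point (between the pads) lies 155 mm ahead of it; z points along the fingers, y is the line along which they close (so a half turn about z gives the same grasp; the last joint's range is limited). The gripper opens to 85 mm and grips with 20 to 120 N. Pads are 22 mm wide; open, the fingers measure 114 mm over their backs; the gripper's body (76 mm by 85 mm) begins 54 mm behind the grasp point. The pads swing forward as they close: fully open they stand 13 mm farther back than shut.
Start: joints at [1.159, 0.213, -0.034, 1.323, 0, 1.571], TCP at [0.2, 0.458, 0.405] pointing down, gripper open.
Joint ranges: [-2.98, 2.98], [-0.74, 1.72], [-1.14, 1.35], [-2.1, 2.04], [-1.57, 1.44], [-3.14, 3.14]. Speed limits (rad/s): [1.89, 1.89, 2.39, 2.57, 3.14, 3.14].

## Interface

Orientations are given as a 3x3 rotation matrix whose columns are the frame's x, y, z axes.
In Python, from workcell import telemetry, snapshot, finish_job gives the robot as it stands.
- The arm moves only by the shell command python3 -m pendant 'ROWS'. ROWS is JSON, a list of rows, each a list of 7 numbers: the opening, from 0 (shut) to 1 (fully open), then the shift along the tool's x, y, z in m, then the turn, a rotation vector about the tool's x, y, z in degrees. In form: [[grip, tx, ty, tz, rx, ry, rz], ...]. A call has 1 to 20 rows; each row shifts and turns the commanded pose from where the row before left it, along the tool's axes as they then stand; what a row does not reach is not made up. A row lasts 1/10 s, in which the tool goes at most 50 mm and 8.59 degrees, less where a joint would pass 70% of its speed; a pose out of reach is approached as far as the arm can. A call is refused whole if a number of a shift passes 0.05 or a number of a turn 8.59, either way. A call with a gripper value outside its range is refused whole. The fingers move at their own pace and stop on an object; the grip force is fixed at half the most. Time passes only in rows, so rows that do not move let the fingers close. It gives the time, the measured TCP pose, the force, the opening and the grip force at its end, in the units of the state.
- telemetry.state(): the state, without advancing time (a new reading comes with each control period).
- snapshot(name): name is "side" or "top"; returns a dict with "color" (400x640x3 uint8, red, green, blue), "vfov" (degrees; the focal length in pixels is half the picture's height over the tangent of half this angle, whatever the lens; pixels are square), "cx", "cy" (the principal point, pixels), "R" (3x3) and "t" (3): a world point X has camera coordinates R X + t. Camera axes: x right, y down, z forward; pixel columns grow to the right and rows downward; lengths in m; the calibration is good to about 2 mm. A picture is of the moment at which its call begins. There is no depth.
- finish_job(): hands the job in; it is judged then, once.
The state is a dict: "t": time; "joints": joint angles; "qd": joint speeds; "joint_torque": joint torques, N m; "position": TCP position; "eef_rot": TCP orientation; "force": force on the tool from outside, world axes, zero at the start; "ft_torque": the same for the moment, N m; "grip_width": opening from 0.0 (shut) to 1.0 (fully open); "grip_force": force on a finger pad.
Only numpy, scipy, OpenCV 4.12 (cv2) and the standard library are available. Lean on these libraries where they do the work, as an engineer would, in place of code of your own. Each camera call takes 0.05 s, during which the arm holds its last target. There are 200 camera calls.

## Working session

There is one attempt and no reset: what is moved stays moved. The work goes in short steps, Python scripts to look and compute and a shell command to move; the robot and the scene stay as the last step left them, time stands still between calls to the robot, and variables do not carry over. Pictures are saved under pics/ and viewed, at most 10 in all, crops included, and the job is handed in when it is done.

```bash
mkdir -p pics; ls; python3 - <<'E'
from workcell import telemetry, snapshot
import cv2
s=telemetry.state();print(s)
for n in("top","side"):
    d=snapshot(n);cv2.imwrite(f"pics/{n}0.png",d["color"][:,:,::-1]);print(n,d["vfov"],d["cx"],d["cy"],d["R"],d["t"])
E
```

```text
pics
{'t': 0.0, 'joints': array([ 1.15902872e+00,  2.13360548e-01, -3.50901003e-02,  1.32348414e+00,
        6.22137197e-06,  1.57076334e+00]), 'qd': array([ 0.00028746,  0.00138959,  0.00060825,  0.00038019, -0.00088512,
       -0.00216202]), 'joint_torque': array([ 4.18051917e-03, -6.86154699e+01,  4.87125921e+01,  1.75886153e-02,
        3.71862970e-04, -6.16062448e-05]), 'position': array([0.20005323, 0.4580684 , 0.40420155]), 'eef_rot': array([[-9.16428004e-01,  4.00199325e-01, -4.61347910e-04],
       [ 4.00199591e-01,  9.16427413e-01, -1.04081374e-03],
       [ 6.25891661e-06, -1.13846210e-03, -9.99999352e-01]]), 'force': array([-0.19965762,  0.28622708, -1.07572261]), 'ft_torque': array([ 0.01264845,  0.01253804, -0.03158591]), 'grip_force': 0.0, 'grip_width': 0.9958807164052106}
top 47.015299830670514 318.5241070338428 202.82190770787417 [[-0.02044277 -0.99976886 -0.00665761]
 [-0.9971843   0.02086956 -0.07202735]
 [ 0.07214964  0.00516643 -0.99738044]] [0.16526444 0.45373974 1.22172172]
side 45.831541365896264 318.6879616088408 203.7347242190751 [[-0.99923442  0.03900551 -0.00302465]
 [ 0.02588493  0.60118031 -0.79869407]
 [-0.0293351  -0.79816089 -0.60172971]] [ 0.46191857 -0.06619257  1.39352624]
```

View pics/top0.png

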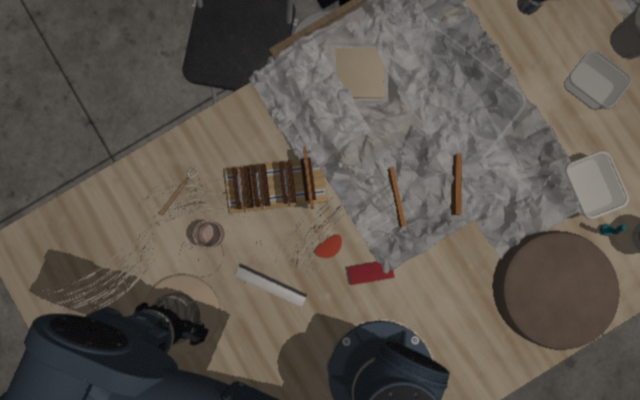

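View pics/side0.png

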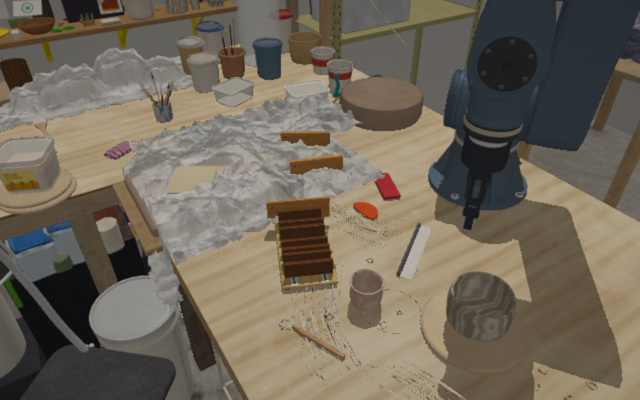

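The top view shows the rack at about (270,187), the loose guides at (397,197) and (458,184), the cup at (206,233) and the rib at (328,245). In the side view the rack is at (305,245), with the 8 mm guide at its far end. Next I'll zoom in.

```bash
python3 - <<'E'
import cv2
a=cv2.imread("pics/top0.png")[140:225,215:345];cv2.imwrite("pics/c1.png",cv2.convertScaleAbs(cv2.resize(a,None,fx=6,fy=6,interpolation=cv2.INTER_CUBIC),alpha=1.7))
a=cv2.imread("pics/side0.png")[190:295,260:345];cv2.imwrite("pics/c2.png",cv2.convertScaleAbs(cv2.resize(a,None,fx=5.7,fy=5.7,interpolation=cv2.INTER_CUBIC),alpha=1.7))
E
```

```text
(no output)
```

View pics/c1.png

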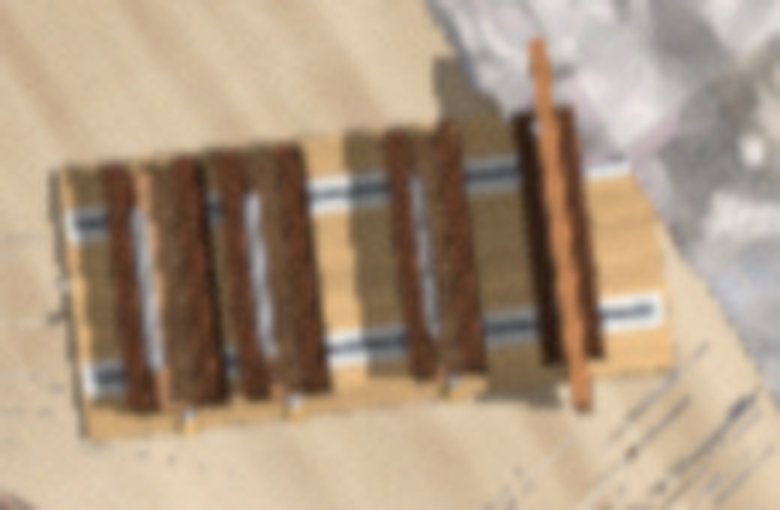

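View pics/c2.png

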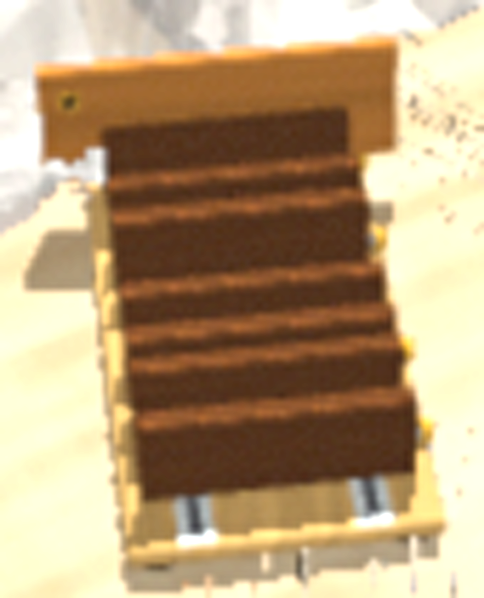

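The zoomed top view shows the four saddles. Their silver leaves are at crop columns 148 (d), 262 (c) and 425 (b), and the board corners are near (62,172), (88,437) and (670,370). The side crop confirms grooves d, c and b are empty and the 8 mm guide is in a. Now I'll measure everything.

```bash
cat >h.py <<'E'
import numpy as np,cv2
from workcell import telemetry,snapshot
def K(d):
    f=200/np.tan(np.radians(d["vfov"]/2)); return f
def cast(d,uv,z):
    uv=np.atleast_2d(uv).astype(float); r=np.c_[(uv[:,0]-d["cx"])/K(d),(uv[:,1]-d["cy"])/K(d),np.ones(len(uv))]@d["R"]
    c=-d["R"].T@d["t"]; return c+r*((z-c[2])/r[:,2])[:,None]
def proj(d,X):
    p=np.atleast_2d(X)@d["R"].T+d["t"]; return np.c_[K(d)*p[:,0]/p[:,2]+d["cx"],K(d)*p[:,1]/p[:,2]+d["cy"]]
E
python3 - <<'E'
from h import *
np.set_printoptions(precision=4,suppress=True)
d=snapshot("top");s=snapshot("side")
print("cams",-d["R"].T@d["t"],-s["R"].T@s["t"])
def mask(d,x0,x1,y0,y1):
    hsv=cv2.cvtColor(d["color"],cv2.COLOR_RGB2HSV); m=cv2.inRange(hsv,(5,110,60),(18,255,255)); o=np.zeros_like(m);o[y0:y1,x0:x1]=m[y0:y1,x0:x1];return o
def biggest(m):
    c=max(cv2.findContours(m,0,1)[0],key=cv2.contourArea); return c
for n,dd,b,z in(("p top",d,(380,412,155,235),.062),("q top",d,(445,472,145,222),.062)):
    c=biggest(mask(dd,*b)); r=cv2.minAreaRect(c); bp=cv2.boxPoints(r); X=cast(dd,bp,z)
    L=[np.linalg.norm(X[i]-X[i-1]) for i in range(4)]; ct=cast(dd,[r[0]],z)[0]
    i=int(np.argmax(L)); v=X[i]-X[i-1]; v*=np.sign(v[0]); print(n,r[0],"L",L,"ctr",ct[:2],"yaw",np.degrees(np.arctan2(v[1],v[0])),"side px",proj(s,[ct]))
cr=lambda u,v:((u+.5)/6-.5+215,(v+.5)/6-.5+140)
B=cast(d,[cr(62,172),cr(88,437),cr(670,370)],.016);print("board",B[:,:2],np.linalg.norm(B[0]-B[1]),np.linalg.norm(B[2]-B[1]))
H=cast(d,[cr(537,40),cr(582,410)],.085);v=H[0]-H[1];print("home",H.mean(0)[:2],np.linalg.norm(v),np.degrees(np.arctan2(v[1],v[0])))
v=B[1]-B[2];print("rack yaw from board edge",np.degrees(np.arctan2(-v[0],v[1])))
E
```

```text
cams [0.3677 0.1494 1.2523] [0.5042 1.134  0.7871]
p top (396.830322265625, 196.2448272705078) L [np.float64(0.15388780058369933), np.float64(0.0131353348629315), np.float64(0.15390324158500376), np.float64(0.013013823155676252)] ctr [ 0.4667 -0.0479] yaw 9.897351778048558 side px [[316.482 158.355]]
q top (457.6121826171875, 183.50228881835938) L [np.float64(0.015423806075275326), np.float64(0.15450275840668248), np.float64(0.015567120813184407), np.float64(0.1544893403621619)] ctr [ 0.4966 -0.2067] yaw -3.549742662744635 side px [[305.3407 132.4119]]
board [[0.5565 0.408 ]
 [0.4362 0.3969]
 [0.4609 0.1349]] 0.12076837682515533 0.2631760081053184
home [0.519  0.1815] 0.15988576339675464 5.812490191834847
rack yaw from board edge 5.3853644921181845
```

```bash
python3 - <<'E'
from h import *
d=snapshot("top"); th=np.radians(5.6);ex=np.array([np.cos(th),np.sin(th),0]);ey=np.array([-ex[1],ex[0],0]);O=np.array([.511,.272,.0555])
hsv=d["color"].astype(np.float32)
ys=np.arange(-.115,.1351,.002);xs=np.linspace(-.04,.04,41)
P=np.array([[O+x*ex+y*ey for x in xs] for y in ys]).reshape(-1,3)
uv=proj(d,P).astype(np.float32)
v=cv2.remap(hsv,uv[:,0].reshape(len(ys),-1),uv[:,1].reshape(len(ys),-1),cv2.INTER_LINEAR).mean(1)
for y,c in zip(ys,v):print("%4d"%round(y*1e3),c.round().astype(int),"#"*int(c[2]/3))
E
```

```text
-115 [123 107  88] #############################
-113 [122 106  87] #############################
-111 [121 105  87] ############################
-109 [120 104  86] ############################
-107 [116 100  82] ###########################
-105 [104  88  71] #######################
-103 [84 66 52] #################
-101 [66 46 34] ###########
 -99 [57 37 25] ########
 -97 [61 39 26] ########
 -95 [76 50 32] ##########
 -93 [97 65 42] ##############
 -91 [107  73  47] ###############
 -89 [105  71  47] ###############
 -87 [87 59 40] #############
 -85 [59 40 28] #########
 -83 [38 25 17] #####
 -81 [30 18 12] ####
 -79 [30 20 13] ####
 -77 [38 28 21] #######
 -75 [51 41 33] ##########
 -73 [62 53 43] ##############
 -71 [67 58 46] ###############
 -69 [67 59 47] ###############
 -67 [68 59 47] ###############
 -65 [68 59 48] ###############
 -63 [68 59 48] ###############
 -61 [68 59 47] ###############
 -59 [67 59 47] ###############
 -57 [67 58 47] ###############
 -55 [65 56 45] ###############
 -53 [61 50 40] #############
 -51 [55 41 31] ##########
 -49 [55 36 26] ########
 -47
[... 2240 characters left out ...]
 41 34] ###########
  99 [54 35 25] ########
 101 [53 33 23] #######
 103 [53 34 24] #######
 105 [57 40 30] #########
 107 [61 49 38] ############
 109 [67 56 45] ##############
 111 [69 59 47] ###############
 113 [69 60 48] ###############
 115 [71 61 49] ################
 117 [77 67 54] #################
 119 [93 80 65] #####################
 121 [112  96  77] #########################
 123 [114  98  78] #########################
 125 [99 85 68] ######################
 127 [88 78 64] #####################
 129 [95 85 72] #######################
 131 [109  98  83] ###########################
 133 [118 106  90] #############################
 135 [121 108  92] ##############################
```

```bash
python3 -m pendant '[[1,-0.032,-0.0255,0,0,0,0],[1,-0.032,-0.0255,0,0,0,0],[1,-0.032,-0.0255,0,0,0,0],[1,-0.032,-0.0255,0,0,0,0],[1,-0.032,-0.0255,0,0,0,0],[1,-0.032,-0.0255,0,0,0,0],[1,-0.032,-0.0255,0,0,0,0],[1,-0.032,-0.0255,0,0,0,0],[1,-0.032,-0.0255,0,0,0,0],[1,-0.032,-0.0255,0,0,0,0],[1,-0.032,-0.0255,0,0,0,0],[1,-0.032,-0.0255,0,0,0,0],[1,-0.032,-0.0255,0,0,0,0],[1,-0.032,-0.0255,0,0,0,0],[1,0,0,0.035,0,0,-8.4],[1,0,0,0.035,0,0,-8.4],[1,0,0,0.035,0,0,-8.4],[1,0,0,0.035,0,0,-8.4]]'
cat >>h.py <<'E'
def rel(x,y,z=None,yaw=None):
    "shift in tool axes to reach world x,y,z; turn about tool z so tool y lies along yaw+90"
    s=telemetry.state();R=s["eef_rot"];p=s["position"]
    g=np.array([x,y,p[2] if z is None else z])-p
    a=np.degrees(np.arctan2(R[1,1],R[0,1]))
    print("t %.2f pos %s ty-angle %.2f tilt %s F %s grip %.4f q1,q6 %.2f %.2f"%(s["t"],p.round(4),a,R[:2,2].round(4),s["force"].round(2),s["grip_width"],s["joints"][0],s["joints"][5]))
    print("shift tool",(R.T@g).round(4),"turn rz",None if yaw is None else round(-(yaw+90-a),2))
E
python3 - <<'E'
from h import *
rel(.4667,-.0479,.211,9.9)
# yaw of rack
d=snapshot("top")
hsv=cv2.cvtColor(d["color"],cv2.COLOR_RGB2HSV); m=cv2.inRange(hsv,(5,110,60),(18,255,255))
o=np.zeros_like(m);o[143:212,300:316]=m[143:212,300:316]
c=max(cv2.findContours(o,0,1)[0],key=cv2.contourArea);r=cv2.minAreaRect(c);X=cast(d,cv2.boxPoints(r),.09)
E_=[(X[i]-X[i-1])[:2] for i in range(4)];print("home",r,[(round(np.hypot(*e),4),round(np.degrees(np.arctan2(e[1],e[0])),2)) for e in E_])
th=np.radians(5.6);ex=np.array([np.cos(th),np.sin(th),0]);ey=np.array([-ex[1],ex[0],0]);O=np.array([.511,.272,.0555])
g=d["color"][:,:,2].astype(np.float32)
for nm,a,b in(("b",-.046,-.02),("c",.025,.052),("d",.072,.101),("gapcd-dark",.048,.075)):
    xs=np.arange(-.035,.036,.005);ys=np.arange(a,b,.0005);cs=[]
    for x in xs:
        uv=proj(d,[O+x*ex+y*ey for y in ys]).astype(np.float32);w=cv2.remap(g,uv[:,:1],uv[:,1:],1).ravel();w=np.clip(w-w.min()-.3*np.ptp(w),0,None);cs.append((w*ys).sum()/w.sum())
    f=np.polyfit(xs,cs,1);print(nm,"yaw off deg",np.degrees(f[0]).round(2),"y",f[1].round(4),"res",np.std(np.polyval(f,xs)-cs).round(5))
E
```

```text
t: 2.05
position: [0.4676, -0.0484, 0.2634]
eef_rot: [[-0.984, -0.179, 0.0], [-0.179, 0.984, -0.0], [-0.0, -0.0, -1.0]]
force: [-0.4, -1.0, 0.3]
grip_width: 0.997
grip_force: 0.0
t 2.05 pos [ 0.4676 -0.0484  0.2634] ty-angle 100.33 tilt [ 0.0003 -0.    ] F [-0.44 -0.99  0.28] grip 0.9967 q1,q6 -0.10 -0.28
shift tool [0.0008 0.0007 0.0524] turn rz 0.43
home ((308.8069763183594, 176.92494201660156), (60.483055114746094, 6.066830635070801), 84.68545532226562) [(np.float64(0.155), np.float64(4.22)), (np.float64(0.0155), np.float64(-85.87)), (np.float64(0.155), np.float64(-175.83)), (np.float64(0.0154), np.float64(94.13))]
b yaw off deg -0.51 y -0.0331 res 0.00043
c yaw off deg -0.97 y 0.0391 res 0.00074
d yaw off deg -0.89 y 0.0904 res 0.00058
gapcd-dark yaw off deg 2.23 y 0.061 res 0.00187
```

```bash
python3 -m pendant '[[1,0,0,0.026,0,0,0],[1,0,0,0.026,0,0,0],[0,0,0,0,0,0,0],[0,0,0,0,0,0,0],[0,0,0,0,0,0,0],[0,0,0,0,0,0,0],[0,0,0,0,0,0,0],[0,0,0,0,0,0,0],[0,0,0,0,0,0,0],[0,0,0,0,0,0,0],[0,0,0,0,0,0,0],[0,0,0,0,0,0,0]]'
```

```text
t: 3.3
position: [0.4681, -0.0483, 0.2137]
eef_rot: [[-0.985, -0.174, 0.001], [-0.174, 0.985, -0.0], [-0.001, -0.0, -1.0]]
force: [-1.7, -0.9, 10.1]
grip_width: 0.126
grip_force: 58.9
```

```bash
python3 -m pendant '[[0,0,0,-0.037,0,0,0],[0,0,0,-0.037,0,0,0],[0,0,0,-0.037,0,0,0],[0,-0.0119,0.0343,0,0,0,0],[0,-0.0119,0.0343,0,0,0,0],[0,-0.0119,0.0343,0,0,0,0],[0,-0.0119,0.0343,0,0,0,0],[0,-0.0119,0.0343,0,0,0,0],[0,-0.0119,0.0343,0,0,0,0],[0,-0.0119,0.0343,0,0,0,0],[0,-0.0119,0.0343,0,0,0,0],[0,0,0,0,0,0,5.1],[0,0,0,0,0,0,0],[0,0,0,0,0,0,0]]'
python3 - <<'E'
from h import *
rel(.5143,.2387,.275,4.9)
d=snapshot("top");s=snapshot("side")
a=cv2.resize(d["color"][120:220,215:345],None,fx=3,fy=3,interpolation=2);b=cv2.resize(s["color"][140:300,240:350],None,fx=3.5,fy=3.5,interpolation=2)
c=np.zeros((560,790,3),np.uint8);c[:300,:390]=a;c[:560,400:785]=b;cv2.imwrite("pics/g1.png",cv2.convertScaleAbs(c[:,:,::-1],alpha=1.5))
E
```

```text
t: 4.7
position: [0.5137, 0.2381, 0.3238]
eef_rot: [[-0.996, -0.087, -0.0], [-0.087, 0.996, -0.0], [0.0, -0.0, -1.0]]
force: [-1.2, 0.4, -1.6]
grip_width: 0.124
grip_force: 59.4
t 4.70 pos [0.5137 0.2381 0.3238] ty-angle 95.02 tilt [-0.0001 -0.0002] F [-1.23  0.37 -1.57] grip 0.1242 q1,q6 0.43 0.35
shift tool [-0.0006  0.0005  0.0488] turn rz 0.12
```

View pics/g1.png

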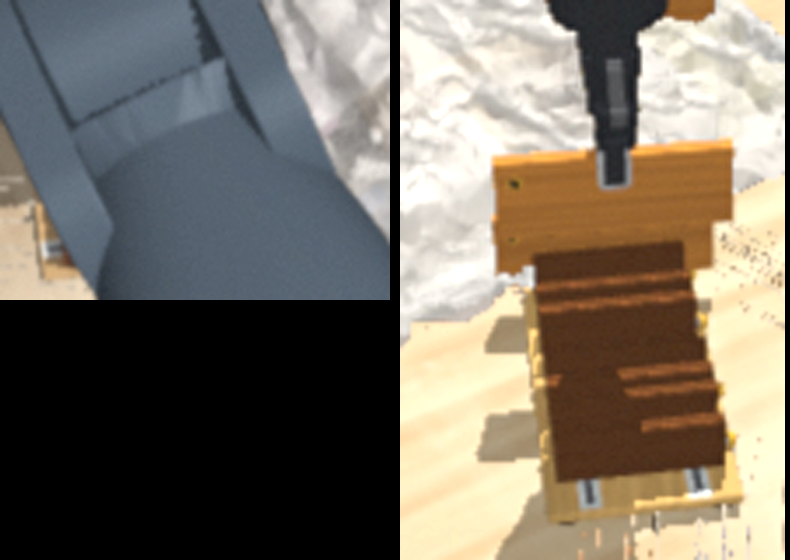

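```bash
python3 -m pendant '[[0,0,0,0.024,0,0,0],[0,0,0,0.024,0,0,0],[0,0,0,0.002,0,0,0],[0,0,0,0.002,0,0,0],[0,0,0,0.002,0,0,0],[0,0,0,0.002,0,0,0],[0,0,0,0,0,0,0]]'
```

```text
t: 5.5
position: [0.514, 0.2385, 0.2681]
eef_rot: [[-0.996, -0.086, 0.001], [-0.086, 0.996, 0.0], [-0.001, 0.0, -1.0]]
force: [-0.7, 0.8, -0.7]
grip_width: 0.126
grip_force: 59.3
```

```bash
python3 -m pendant '[[0,0,0,0.002,0,0,0],[0,0,0,0.001,0,0,0],[0,0,0,0,0,0,0]]'; python3 -m pendant '[[0,0,0,0.002,0,0,0],[0,0,0,0.001,0,0,0],[0,0,0,0,0,0,0]]'
```

```text
t: 5.8
position: [0.5139, 0.2384, 0.2646]
eef_rot: [[-0.996, -0.086, 0.0], [-0.086, 0.996, -0.0], [-0.0, -0.0, -1.0]]
force: [0.4, -1.5, -0.4]
grip_width: 0.125
grip_force: 59.5
t: 6.1
position: [0.5138, 0.2384, 0.2615]
eef_rot: [[-0.996, -0.085, -0.0], [-0.085, 0.996, -0.0], [0.0, -0.0, -1.0]]
force: [0.2, -2.3, -0.4]
grip_width: 0.127
grip_force: 59.3
```

```bash
python3 -m pendant '[[0,0,-0.0005,0.002,0,0,0],[0,0,0,0.002,0,0,0],[0,0,0,0,0,0,0]]'; python3 -m pendant '[[0,0,0,0.002,0,0,0],[0,0,0,0.002,0,0,0],[0,0,0,0,0,0,0]]'
```

```text
t: 6.4
position: [0.5139, 0.2381, 0.2574]
eef_rot: [[-0.996, -0.086, -0.0], [-0.086, 0.996, 0.0], [0.0, 0.0, -1.0]]
force: [2.0, 1.8, -1.7]
grip_width: 0.128
grip_force: 59.2
t: 6.7
position: [0.5139, 0.2381, 0.2535]
eef_rot: [[-0.996, -0.086, -0.0], [-0.086, 0.996, 0.0], [0.0, 0.0, -1.0]]
force: [1.4, 1.7, -2.6]
grip_width: 0.126
grip_force: 59.2
```

```bash
python3 -m pendant '[[0,0,0,0.002,0,0,0],[0,0,0,0.002,0,0,0],[0,0,0,0.002,0,0,0],[0,0,0,0,0,0,0]]'; python3 -m pendant '[[0,0,0,0.002,0,0,0],[0,0,0,0.002,0,0,0],[0,0,0,0,0,0,0]]'
```

```text
t: 7.1
position: [0.514, 0.238, 0.2476]
eef_rot: [[-0.996, -0.086, 0.0], [-0.086, 0.996, -0.0], [-0.0, -0.0, -1.0]]
force: [1.8, 1.4, -0.0]
grip_width: 0.122
grip_force: 59.6
t: 7.4
position: [0.514, 0.238, 0.2436]
eef_rot: [[-0.996, -0.085, 0.0], [-0.085, 0.996, 0.0], [-0.0, 0.0, -1.0]]
force: [1.2, 0.7, 2.2]
grip_width: 0.129
grip_force: 59.9
```

```bash
python3 -m pendant '[[0,0,0,0.002,0,0,0],[0,0,0,0.001,0,0,0],[0,0,0,0,0,0,0]]'; python3 -m pendant '[[0,0,0,0.001,0,0,0],[0,0,0,0.001,0,0,0],[0,0,0,0,0,0,0]]';  python3 -m pendant '[[0,0,0,0.001,0,0,0],[0,0,0,0,0,0,0]]'
```

```text
t: 7.7
position: [0.514, 0.238, 0.2406]
eef_rot: [[-0.996, -0.086, 0.0], [-0.086, 0.996, -0.0], [-0.0, -0.0, -1.0]]
force: [2.4, 0.4, 1.0]
grip_width: 0.126
grip_force: 59.9
t: 8.0
position: [0.5139, 0.238, 0.2385]
eef_rot: [[-0.996, -0.086, -0.0], [-0.086, 0.996, -0.0], [0.0, -0.0, -1.0]]
force: [2.1, -0.7, 0.7]
grip_width: 0.128
grip_force: 59.9
t: 8.2
position: [0.5138, 0.238, 0.2375]
eef_rot: [[-0.996, -0.086, -0.0], [-0.086, 0.996, -0.0], [0.0, -0.0, -1.0]]
force: [0.9, -0.1, 1.1]
grip_width: 0.125
grip_force: 59.9
```

```bash
for i in 1; do python3 -m pendant '[[0,0,0,0.001,0,0,0],[0,0,0,0,0,0,0]]'; done; python3 -m pendant '[[0,0,0,0.001,0,0,0],[0,0,0,0,0,0,0]]';python3 -m pendant '[[0,0,0,0.001,0,0,0],[0,0,0,0,0,0,0]]'
```

```text
t: 8.4
position: [0.5138, 0.238, 0.2366]
eef_rot: [[-0.996, -0.086, -0.0], [-0.086, 0.996, -0.0], [0.0, -0.0, -1.0]]
force: [0.2, -0.9, 1.4]
grip_width: 0.126
grip_force: 60.0
t: 8.6
position: [0.5138, 0.238, 0.2362]
eef_rot: [[-0.996, -0.086, 0.0], [-0.086, 0.996, 0.0], [-0.0, 0.0, -1.0]]
force: [-3.1, -2.2, 12.9]
grip_width: 0.131
grip_force: 61.4
t: 8.8
position: [0.5138, 0.238, 0.2361]
eef_rot: [[-0.996, -0.086, 0.001], [-0.086, 0.996, 0.0], [-0.001, 0.0, -1.0]]
force: [-9.1, -5.1, 28.4]
grip_width: 0.121
grip_force: 63.6
```

```bash
python3 -m pendant '[[0,0,0,-0.0015,0,0,0],[0,0,0,0,0,0,0]]'; python3 -m pendant '[[0.45,0,0,0,0,0,0],[0.45,0,0,0,0,0,0],[0.45,0,0,0,0,0,0],[0.45,0,0,0,0,0,0],[0.45,0,0,0,0,0,0]]'
```

```text
t: 9.0
position: [0.5138, 0.2379, 0.2363]
eef_rot: [[-0.996, -0.086, -0.0], [-0.086, 0.996, -0.0], [0.0, -0.0, -1.0]]
force: [-1.6, -1.3, 8.4]
grip_width: 0.128
grip_force: 60.7
t: 9.5
position: [0.5139, 0.238, 0.2361]
eef_rot: [[-0.996, -0.086, -0.0], [-0.086, 0.996, -0.0], [0.0, -0.0, -1.0]]
force: [-0.6, -1.0, -0.3]
grip_width: 0.447
grip_force: 0.0
```

```bash
python3 -m pendant '[[0.45,0,0,-0.025,0,0,0],[0.45,0,0,-0.025,0,0,0],[0.45,0,0,-0.025,0,0,0],[0.45,0,0,-0.025,0,0,0],[1,0.0046,-0.0368,0,0,0,0],[1,0.0046,-0.0368,0,0,0,0],[1,0.0046,-0.0368,0,0,0,0],[1,0.0046,-0.0368,0,0,0,0],[1,0.0046,-0.0368,0,0,0,0],[1,0.0046,-0.0368,0,0,0,0],[1,0.0046,-0.0368,0,0,0,0],[1,0.0046,-0.0368,0,0,0,0],[1,0.0046,-0.0368,0,0,0,0],[1,0.0046,-0.0368,0,0,0,0],[1,0.0046,-0.0368,0,0,0,0],[1,0.0046,-0.0368,0,0,0,0],[1,0,0,0.035,0,0,8.5],[1,0,0,0.035,0,0,0],[1,0,0,0,0,0,0]]'
python3 - <<'E'
from h import *
rel(.4966,-.2067,.2115,-3.55)
d=snapshot("top");s=snapshot("side")
a=cv2.resize(d["color"][140:220,215:345],None,fx=3,fy=3,interpolation=2);b=cv2.resize(s["color"][100:300,240:350],None,fx=3,fy=3,interpolation=2)
c=np.zeros((600,790,3),np.uint8);c[:240,:390]=a;c[:600,400:730]=b;cv2.imwrite("pics/g2.png",cv2.convertScaleAbs(c[:,:,::-1],alpha=1.5))
E
```

```text
t: 11.4
position: [0.4951, -0.2064, 0.2625]
eef_rot: [[-0.998, 0.063, -0.006], [0.063, 0.998, 0.003], [0.006, 0.002, -1.0]]
force: [-0.2, 0.1, -0.2]
grip_width: 0.997
grip_force: 0.0
t 11.40 pos [ 0.4951 -0.2064  0.2625] ty-angle 86.38 tilt [-0.006   0.0025] F [-0.17  0.09 -0.22] grip 0.9967 q1,q6 -0.39 -0.33
shift tool [-0.0019 -0.0003  0.051 ] turn rz -0.07
```

View pics/g2.png

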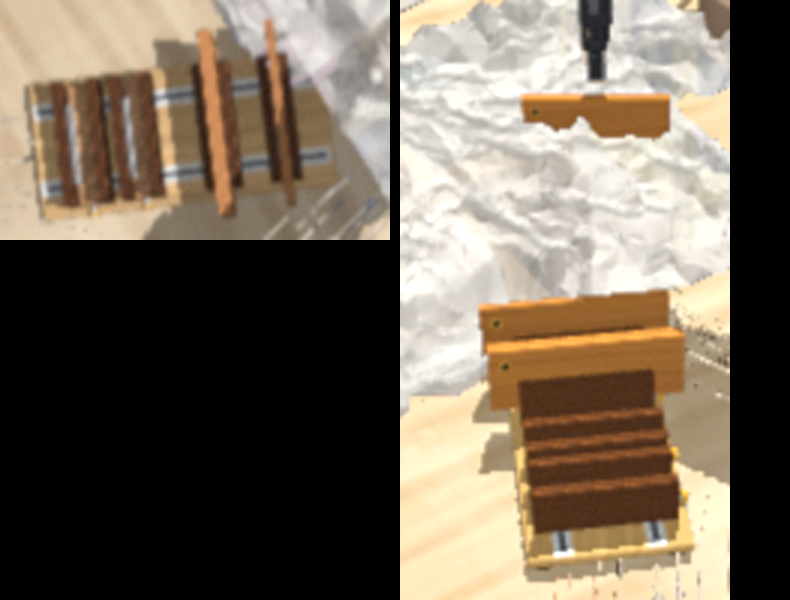

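The view shows p seated in groove b, level and parallel with the home guide. The open gripper is over q. I'll grip q next.

```bash
python3 -m pendant '[[1,-0.002,0,0.026,0,0,0],[1,0,0,0.025,0,0,0],[0,0,0,0,0,0,0],[0,0,0,0,0,0,0],[0,0,0,0,0,0,0],[0,0,0,0,0,0,0],[0,0,0,0,0,0,0],[0,0,0,0,0,0,0],[0,0,0,0,0,0,0],[0,0,0,0,0,0,0],[0,0,0,0,0,0,0],[0,0,0,0,0,0,0]]'
```

```text
t: 12.7
position: [0.4991, -0.2072, 0.2164]
eef_rot: [[-0.998, 0.063, 0.002], [0.063, 0.998, -0.001], [-0.002, -0.001, -1.0]]
force: [-2.2, -2.4, 9.1]
grip_width: 0.173
grip_force: 58.7
```

```bash
python3 -m pendant '[[0,0,0,-0.037,0,0,0],[0,0,0,-0.037,0,0,0],[0,0,0,-0.037,0,0,0],[0,0.00175,0.0369,0,0,0,0],[0,0.00175,0.0369,0,0,0,0],[0,0.00175,0.0369,0,0,0,0],[0,0.00175,0.0369,0,0,0,0],[0,0.00175,0.0369,0,0,0,0],[0,0.00175,0.0369,0,0,0,0],[0,0.00175,0.0369,0,0,0,0],[0,0.00175,0.0369,0,0,0,0],[0,0.00175,0.0369,0,0,0,0],[0,0.00175,0.0369,0,0,0,0],[0,0.00175,0.0369,0,0,0,0],[0,0.00175,0.0369,0,0,0,0],[0,0.00175,0.0369,0,0,0,0],[0,0.00175,0.0369,0,0,0,0],[0,0,0,0,0,0,-8.5],[0,0,0,0,0,0,0],[0,0,0,0,0,0,0]]'
python3 -c "
from h import *
rel(.5072,.3097,.28,4.95)"
```

```text
t: 14.7
position: [0.5066, 0.3099, 0.3264]
eef_rot: [[-0.997, -0.081, -0.0], [-0.081, 0.997, -0.0], [0.0, -0.0, -1.0]]
force: [-0.3, -0.9, -1.5]
grip_width: 0.17
grip_force: 59.0
t 14.70 pos [0.5066 0.3099 0.3264] ty-angle 94.67 tilt [-0.0001 -0.0002] F [-0.34 -0.9  -1.52] grip 0.1699 q1,q6 0.55 0.47
shift tool [-0.0006 -0.0002  0.0464] turn rz -0.28
```

Bottom is about 110 mm up, and the saddle top is at about 54 mm.

```bash
python3 -m pendant '[[0,0,0,0.025,0,0,-0.28],[0,0,0,0.025,0,0,0],[0,0,0,0.002,0,0,0],[0,0,0,0.002,0,0,0],[0,0,0,0,0,0,0]]'; python3 -m pendant '[[0,0,0,0.002,0,0,0],[0,0,0,0.001,0,0,0],[0,0,0,0,0,0,0]]'
```

```text
t: 15.2
position: [0.507, 0.3101, 0.2734]
eef_rot: [[-0.996, -0.089, 0.001], [-0.089, 0.996, 0.001], [-0.001, 0.001, -1.0]]
force: [-0.1, -0.4, -0.3]
grip_width: 0.172
grip_force: 59.0
t: 15.5
position: [0.5068, 0.3104, 0.2697]
eef_rot: [[-0.996, -0.09, 0.001], [-0.09, 0.996, 0.001], [-0.001, 0.0, -1.0]]
force: [-0.1, 1.3, 0.2]
grip_width: 0.17
grip_force: 59.3
```

```bash
python3 -m pendant '[[0,0,0,0.002,0,0,0],[0,0,0,0,0,0,0]]'
```

```text
t: 15.7
position: [0.5067, 0.3105, 0.2672]
eef_rot: [[-0.996, -0.091, 0.0], [-0.091, 0.996, 0.001], [-0.0, 0.001, -1.0]]
force: [1.2, 3.5, 0.3]
grip_width: 0.173
grip_force: 59.0
```

```bash
python3 -m pendant '[[0,0,0.0007,0.001,0,0,0],[0,0,0,0.002,0,0,0],[0,0,0,0,0,0,0]]'; python3 -m pendant '[[0,0,0,0.002,0,0,0],[0,0,0,0.002,0,0,0],[0,0,0,0,0,0,0]]'
```

```text
t: 16.0
position: [0.5064, 0.3109, 0.2638]
eef_rot: [[-0.996, -0.09, -0.0], [-0.09, 0.996, -0.0], [0.001, -0.0, -1.0]]
force: [1.4, 2.0, -1.6]
grip_width: 0.171
grip_force: 58.9
t: 16.3
position: [0.5065, 0.3109, 0.2599]
eef_rot: [[-0.996, -0.09, -0.0], [-0.09, 0.996, -0.0], [0.0, -0.0, -1.0]]
force: [0.3, 1.2, -1.6]
grip_width: 0.168
grip_force: 58.9
```

```bash
python3 -m pendant '[[0,0,0,0.002,0,0,0],[0,0,0,0.002,0,0,0],[0,0,0,0.002,0,0,0],[0,0,0,0.002,0,0,0],[0,0,0,0,0,0,0]]'; python3 -m pendant '[[0,0,0,0.002,0,0,0],[0,0,0,0.002,0,0,0],[0,0,0,0.002,0,0,0],[0,0,0,0,0,0,0]]'; python3 -m pendant '[[0,0,0,0.002,0,0,0],[0,0,0,0.001,0,0,0],[0,0,0,0,0,0,0]]'
```

```text
t: 16.8
position: [0.5065, 0.3109, 0.252]
eef_rot: [[-0.996, -0.09, -0.0], [-0.09, 0.996, -0.0], [0.0, -0.0, -1.0]]
force: [3.1, -0.8, -3.1]
grip_width: 0.17
grip_force: 59.0
t: 17.2
position: [0.5066, 0.3109, 0.2463]
eef_rot: [[-0.996, -0.09, 0.0], [-0.09, 0.996, 0.0], [-0.0, 0.0, -1.0]]
force: [-0.1, -1.6, 4.5]
grip_width: 0.171
grip_force: 59.9
t: 17.5
position: [0.5066, 0.3109, 0.243]
eef_rot: [[-0.996, -0.09, 0.0], [-0.09, 0.996, -0.0], [-0.0, -0.0, -1.0]]
force: [2.3, -1.6, 0.3]
grip_width: 0.172
grip_force: 59.6
```

```bash
python3 -m pendant '[[0,0,0,0.002,0,0,0],[0,0,0,0.001,0,0,0],[0,0,0,0,0,0,0]]'; python3 -m pendant '[[0,0,0,0.001,0,0,0],[0,0,0,0,0,0,0]]'; python3 -m pendant '[[0,0,0,0.001,0,0,0],[0,0,0,0,0,0,0]]'
```

```text
t: 17.8
position: [0.5064, 0.3109, 0.2399]
eef_rot: [[-0.996, -0.09, -0.0], [-0.09, 0.996, -0.0], [0.0, -0.0, -1.0]]
force: [1.3, -1.7, -0.9]
grip_width: 0.169
grip_force: 59.3
t: 18.0
position: [0.5064, 0.3109, 0.2391]
eef_rot: [[-0.996, -0.09, -0.0], [-0.09, 0.996, -0.0], [0.0, -0.0, -1.0]]
force: [1.3, -2.0, 0.0]
grip_width: 0.175
grip_force: 59.6
t: 18.2
position: [0.5064, 0.3109, 0.239]
eef_rot: [[-0.996, -0.09, 0.0], [-0.09, 0.996, 0.0], [-0.0, 0.0, -1.0]]
force: [-4.5, -6.1, 14.8]
grip_width: 0.169
grip_force: 61.4
```

```bash
python3 -m pendant '[[0,0,0,0.0006,0,0,0],[0,0,0,0,0,0,0]]'; python3 -m pendant '[[0,0,0,-0.0013,0,0,0],[0,0,0,0,0,0,0],[0.45,0,0,0,0,0,0],[0.45,0,0,0,0,0,0],[0.45,0,0,0,0,0,0],[0.45,0,0,0,0,0,0],[0.45,0,0,0,0,0,0]]';  python3 -m pendant '[[0.45,0,0,-0.025,0,0,0],[0.45,0,0,-0.025,0,0,0],[0.45,0,0,-0.025,0,0,0],[0.45,0,0,-0.04,0,0,0],[0.45,0.04,0,0,0,0,0],[0.45,0.04,0,0,0,0,0],[0.45,0.04,0,0,0,0,0],[0.45,0.04,0,0,0,0,0],[0.45,0,0,0,0,0,0]]'
python3 - <<'E'
from h import *
d=snapshot("top");s=snapshot("side")
a=cv2.resize(d["color"][130:260,195:345],None,fx=2.6,fy=2.6,interpolation=2);b=cv2.resize(s["color"][170:320,240:390],None,fx=2.6,fy=2.6,interpolation=2)
cv2.imwrite("pics/g3.png",cv2.convertScaleAbs(np.hstack([a,b])[:,:,::-1],alpha=1.5))
E
```

```text
t: 18.4
position: [0.5064, 0.3109, 0.2389]
eef_rot: [[-0.996, -0.09, 0.001], [-0.09, 0.996, 0.0], [-0.001, 0.0, -1.0]]
force: [-7.4, -6.8, 22.2]
grip_width: 0.173
grip_force: 62.6
t: 19.1
position: [0.5065, 0.311, 0.2389]
eef_rot: [[-0.996, -0.09, -0.0], [-0.09, 0.996, 0.0], [0.0, 0.0, -1.0]]
force: [-0.5, -0.3, 0.1]
grip_width: 0.453
grip_force: 0.0
t: 20.0
position: [0.3437, 0.2958, 0.3541]
eef_rot: [[-0.996, -0.092, -0.001], [-0.092, 0.996, -0.0], [0.001, -0.0, -1.0]]
force: [0.8, 0.3, -0.1]
grip_width: 0.45
grip_force: 0.0Traceback (most recent call last):
  File "<stdin>", line 4, in <module>
    return _nx.concatenate(arrs, 1, dtype=dtype, casting=casting)
           ~~~~~~~~~~~~~~~^^^^^^^^^^^^^^^^^^^^^^^^^^^^^^^^^^^^^^^
ValueError: all the input array dimensions except for the concatenation axis must match exactly, but along dimension 0, the array at index 0 has size 338 and the array at index 1 has size 390
```

```bash
python3 - <<'E'
from h import *
d=snapshot("top");s=snapshot("side")
a=cv2.resize(d["color"][120:270,195:345],None,fx=2.6,fy=2.6,interpolation=2);b=cv2.resize(s["color"][170:320,240:390],None,fx=2.6,fy=2.6,interpolation=2)
cv2.imwrite("pics/g3.png",cv2.convertScaleAbs(np.hstack([a,b])[:,:,::-1],alpha=1.5))
E
```

```text
(no output)
```

View pics/g3.png

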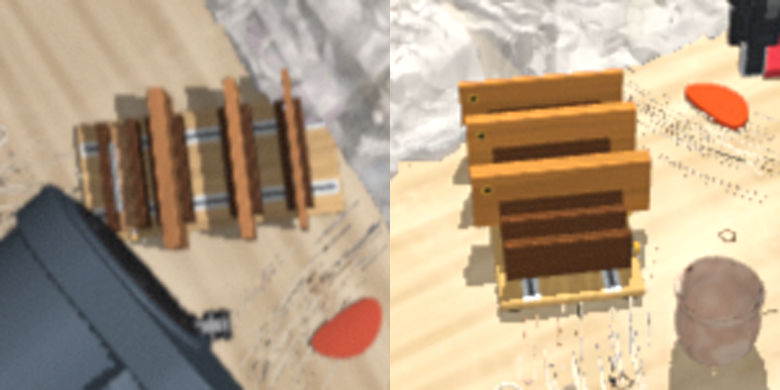

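Both guides stand upright at the same height as the example, in b and c. The cup and rib haven't moved, and the gripper is clear.

```bash
python3 -c "
from workcell import finish_job
print(finish_job())"
```

```text
the job is handed in; nothing more can be done
None
```

Both guides are back in the rack and the job is handed in: guide_p (12 mm) is in groove b and guide_q (16 mm) is in groove c, each pressed down to the groove floor, upright and released; the home guide, cup and rib were not touched.

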